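Lock a bayonet fuel cap onto a motorcycle tank

ROBOT

A 6-joint arm with a two-finger parallel gripper is mounted at the origin on the work surface. World frame = base frame: x ahead of the robot, y to its left, z up, the work surface at z = 0. Lengths are in m, angles in degrees, forces in N, time in s.
With the tool pointing down it reaches from about 0.25 to 0.725 m from the base axis. Payload 9.7 kg.
Tool frame: the origin (TCP) lies at the very end of the fingers, on their centre line; the grasp point (between the pads) lies grasp_offset behind it (grasp_offset is the distance from the TCP to the grasp point, in m); z points along the fingers, y is the line along which they close (so a half turn about z gives the same grasp; the last joint's range is limited). The gripper opens to 85 mm and grips with 20 to 120 N. Pads are 22 mm wide; open, the fingers measure 114 mm over their backs; the gripper's body (76 mm by 85 mm) begins 54 mm behind the grasp point. The pads swing forward as they close: fully open they stand 13 mm farther back than shut.
Start: joints at [76.375, 4.979, 10.078, 95.1, 0, 90], TCP at [0.13, 0.535, 0.231] pointing down, gripper open.
Joint ranges: [-179.16, 179.16], [-48.56, 103.87], [-65.8, 70.77], [-126.05, 130.52], [-82.76, 87.17], [-180, 180]. Speed limits (degrees/s): [127.2, 127.2, 147.25, 180, 180, 180].

INTERFACE

Orientations are given as [roll, pitch, yaw] about the fixed x, y, z axes, in that order (R = Rz(yaw) Ry(pitch) Rx(roll)).
In Python, from workcell import get_obs, camera, calibration, job_done, recognise, cut_out, mark_of, grasp_offset gives the robot as it stands.
- The arm moves only by the tool servo_tool, never from a script. Its argument "moves" is a list of rows, each a list of 3 entries, a list of its own where there are three numbers: the turn, a rotation vector about the tool's x, y, z in degrees, then the shift along the tool's x, y, z in m, then the opening in per cent of the stroke, from 0 (shut) to 100 (fully open). In form: [[[ax, ay, az], [x, y, z], claw], ...]. A call has 1 to 12 rows; each row shifts and turns the commanded pose from where the row before left it, along the tool's axes as they then stand; what a row does not reach is not made up. A row lasts 1/10 s, in which the tool goes at most 50 mm and 8.59 degrees, less where a joint would pass 70% of its speed; a pose out of reach is approached as far as the arm can. A call is refused whole if a number of a shift passes 0.05 or a number of a turn 8.59, either way. A call with a gripper value outside its range is refused whole. The fingers move at their own pace and stop on an object; "force" is the grip in N (left out, the last holds). Time passes only in rows, so rows that do not move let the fingers close. It gives the time, the measured TCP pose, the force, the opening and the grip force at its end, in the units of the state.
- get_obs(): the state, without advancing time (a new reading comes with each control period).
- camera(name): name is "scene" or "side" or "wrist"; returns (picture, depth): 400x640x3 uint8, red, green, blue; 400x640 float32, m along the optical axis (not along the pixel's ray), 0 where there is no reading.
- calibration(name): a dict with "camera_matrix" (3x3 intrinsics, pixels), "R" (3x3) and "t" (3): a world point X has camera coordinates R X + t. Camera axes: x right, y down, z forward; pixel columns grow to the right and rows downward; lengths in m; the calibration is good to about 2 mm. The wrist camera is an equidistant fisheye: a pixel r from the principal point sees the ray r / f radians off the axis. A picture is of the moment at which its call begins: read the wrist's pose just before it. calibration takes no time and is no camera call; for the wrist camera it gives the pose at the moment of the call.
- job_done(): hands the job in; it is judged then, once.
Trained networks look in the newest picture that a camera, given by its name, has taken for a name from the list of things; names that differ only in an ending like _2 or _b are one class to them, and where a whole thing is asked for, a point or a joint stands for the part that bears it (a point fixed in the world has none). Each returns a list of dicts, best first, with "score" (0 to 1); they miss things now and then, are a little off and sometimes report something else, mostly with a low value. They report only what shows in the picture. A call takes as long as a camera call. They do not tell look-alikes from the thing itself.
- recognise(name, camera): "xyz" ([x, y, z] in m, in the coordinates of the camera as it stood for that picture, good to about 4 mm: the middle of the surface that is visible of it).
- cut_out(name, camera): "mask" (400x640 bool, what is visible of it).
- mark_of(name, camera): "xyz" ([x, y, z] in m, in the coordinates of the camera as it stood for that picture, good to about 4 mm: a listed point, or the origin of a listed thing).
The state is a dict: "time": time; "q": joint angles; "qd": joint speeds; "joint_efforts": joint torques, N m; "ee_pos": TCP position; "tcp_rot": TCP orientation; "wrist_force": force on the tool from outside, world axes, zero at the start; "torque": the same for the moment, N m; "opening": finger opening in m; "grasp_force": force on a finger pad.
Only numpy, scipy, OpenCV 4.12 (cv2) and the standard library are available. Lean on these libraries where they do the work, as an engineer would, in place of code of your own. Each camera call takes 0.05 s, during which the arm holds its last target. There are 200 camera calls.

TASK

Pick up the bayonet fuel cap with the black grip bar from the bench and fit it to the filler neck of the aluminium tank: find the slots with its two lugs, press it down against the spring, turn it clockwise (seen from above) to the stop, and let go so that it springs up locked, level in the neck. Be gentle, never forcing the cap against the tank (about 40 N is too much), and leave the hub, the wrench and the spray can where they are.

Things in the scene. Friction and masses are not known exactly. Their poses are not given: they have to be found in the camera images.
- cap: Loose fuel cap, 0.1 to 0.17 kg, standing on its plug. Origin: centre of the plug's underside, z up along its axis. Steel plug, radius 16 mm, from 0 to 24 mm above the origin (nose tapers to radius 13 mm over the lowest 4 mm); round bright flange, radius 30 mm, from 24 to 30 mm; black grip bar on top from 30 to 57 mm. Half a turn about z gives the same cap.
- cap_lugs (a point): On the cap's axis, 10.5 mm above its origin, mid-height of its two steel lugs (8 to 13 mm above the origin). They point to the cap's +x and -x, are 9 mm wide, and end 22.5 mm from the axis. The grip bar points the same way.
- cap_grip (a point): Centre of the cap's grip bar, 43.5 mm above the cap's origin, axes as the cap's. The bar is 52 mm long along x, 14 mm wide along y and 27 mm high: pinch it across y, from above.
- tank: The fixed aluminium fuel tank, 300 mm long along x, 190 mm wide, flat top 88 mm above the bench; origin on the bench under its centre. The round filler neck stands on its top, 60 mm from the centre towards -x (towards the robot).
- mouth (a point): Centre of the neck's mouth at its rim, 120 mm above the bench; z up, x and y the tank's. The neck is a tube of outer radius 32 mm, inner 26. In it, flush with the rim, a dark steel bayonet ring that does not turn: bore radius 18 mm, which guides the cap's nose before the lugs meet the ring, and two facing slots 11.4 mm wide, open to radius 26 mm. Flange on rim: cap's origin 24 mm below here.
- ring (a point): On the neck's axis at the top of the bayonet ring (same point and axes as the mouth). The slots' direction is NOT given by this pose: anywhere within 24 degrees either side of this x axis (either way round), different each time. See the notches from above, or feel: with the lugs resting lightly on the ring the cap's origin is 8 mm below the rim; turned to the slots it drops in.
- lip (a point): On the neck's axis, 8 mm below the rim: underside of the ring's lip. The lugs clear it when the cap's origin is over 21 mm below the rim; press to about 22.5 mm (24 is the hard end). A sprung plate meets the cap's nose at 12 mm: 2 N, plus 0.7 N per mm. Below the lip the cap turns clockwise only (seen from above), with a hard stop about 64 degrees on from the slot.
- locked (a point): On the neck's axis, 18 mm below the rim: where the cap's origin stands when locked. At 56 to 64 degrees clockwise from the slots there are pockets 3 mm high under the lip; let go there, the spring lifts the lugs into them and the flange stands 6 mm above the rim. Let go too early, the cap stays 3 mm lower, or springs out of the slots.
- hub: Bystander: loose machined steel hub, a flared disc of radius 36 mm, 26 mm high, lying on the bench. Origin: centre of its underside.
- wrench: Bystander: loose steel wrench, 170 mm long along its x, lying on the bench to the right of the cap and hub. Origin: middle of its underside.
- spray_can: Bystander: loose spray can, radius 27 mm, 150 mm high, standing on the bench to the left of the tank. Origin: centre of its underside.
Mind the look-alikes: they are no part of the job. There is more than one size of the cap; the job needs the smallest.

How it is judged (in metres and radians):
On the way, in this order (a step that is already met when the one before it is completed fails the run):
1. the cap is pushed down in the neck until its lugs are below the ring's lip (origin more than 20.5 mm below the rim) (z of cap in the frame of mouth below -0.0205 m and horizontal distance between cap and mouth below 0.005 m), for 0.05 s.
2. with the lugs below the lip the cap is turned away from the slots (its x axis more than 0.51 rad from the mouth's x axis) (z of cap in the frame of mouth below -0.0195 m and horizontal distance between cap and mouth below 0.005 m and angle between the x axis of cap and the x axis of mouth, either way round above 0.51 rad), for 0.05 s.
At the end, for the whole second after the job is handed in: The cap is locked: released and at rest, level within 0.08 rad, its axis within 4 mm of the neck's, its lugs sprung up into the pockets (origin 16.5 to 19.6 mm below the rim) and turned more than 0.51 rad from the mouth's x axis (z of cap in the frame of mouth between -0.0196 and -0.0165 m and horizontal distance between cap and mouth below 0.004 m and angle between the x axis of cap and the x axis of mouth, either way round above 0.51 rad and angle between cap's own z axis and vertical below 0.08 rad and linear speed of cap below 0.02 m/s); the robot touches nothing.
It fails at once if the cap is forced against the tank with more than 40 N (contact force between cap and tank above 40 N).
It fails at once if the hub is moved by more than 25 mm (distance of hub from where it was at the start of the episode above 0.025 m).
It fails at once if the wrench is moved by more than 25 mm (distance of wrench from where it was at the start of the episode above 0.025 m).
It fails at once if the spray can is moved by more than 25 mm (distance of spray_can from where it was at the start of the episode above 0.025 m).
It also fails if it takes over 54 s, if anything falls off the work surface, if the arm or the gripper's body presses on something with over 40 N, if the wrist force passes 120 N, or if a joint passes its speed limit or range.

## Working session

There is one attempt and no reset: what is moved stays moved. The work goes in short steps, Python scripts to look and compute and a tool call to move; the robot and the scene stay as the last step left them, time stands still between calls to the robot, and variables do not carry over. Pictures are saved under pics/ and viewed, at most 10 in all, crops included, and the job is handed in when it is done.

Besides the shell and the picture viewer there is one more tool, called after "Emit:" in YAML: its name, and indented under it one key for each argument. servo_tool: Moves the arm, as the interface text tells. Its arguments: {"type":"object","properties":{"moves":{"type":"array"},"force":{"type":"number"}},"required":["moves"]}

```bash
mkdir -p pics; cat > h.py <<'E'
import numpy as np, cv2
from workcell import *
def world(c,cal): return np.array(cal["R"]).T@(np.array(c)-np.array(cal["t"]))
def proj_depth(u,v,d,cal):
    K=np.array(cal["camera_matrix"]); return world([(u-K[0,2])/K[0,0]*d,(v-K[1,2])/K[1,1]*d,d],cal)
E
python3 - <<'E'
from h import *
print(grasp_offset, get_obs())
pics=[]
for n in ["scene","side"]:
    p,d=camera(n); cal=calibration(n); np.savez(f"{n}.npz",p=p,d=d); pics.append(p)
    print(n,cal["camera_matrix"],world([0,0,0],cal))
    for f,k in [(mark_of,"cap"),(mark_of,"mouth"),(mark_of,"tank"),(mark_of,"hub"),(mark_of,"wrench"),(mark_of,"spray_can")]:
        print(k,[(round(r["score"],2),world(r["xyz"],cal).round(3)) for r in f(k,n)])
cv2.imwrite("pics/a.png",cv2.cvtColor(pics[0],cv2.COLOR_RGB2BGR))
cv2.imwrite("pics/b.png",cv2.cvtColor(pics[1],cv2.COLOR_RGB2BGR))
E
```

```text
0.0187 {'time': 0.0, 'q': array([7.63743191e+01, 5.01129603e+00, 1.00335013e+01, 9.50994444e+01,
       8.86477593e-04, 8.99985112e+01]), 'qd': array([ 0.04955819, -0.02898603,  0.08814857,  0.07795813, -0.02097313,
        0.07294417]), 'joint_efforts': array([-3.61797374e-04, -5.20394039e+01,  4.64797640e+01,  1.65970920e-02,
        1.09491673e-04,  7.88796910e-06]), 'ee_pos': array([0.12950832, 0.53429405, 0.23057266]), 'tcp_rot': array([-1.79922761e+02, -8.88483754e-04,  1.66375807e+02]), 'wrist_force': array([ 0.40003237, -0.24113865, -0.23029954]), 'torque': array([-0.08904599, -0.02676685,  0.02439779]), 'grasp_force': 0.0, 'opening': 0.08522169142440063}
scene [[373.28542152   0.         316.81094149]
 [  0.         373.28542152 199.80501424]
 [  0.           0.           1.        ]] [ 1.07636495 -0.49923171  0.8611975 ]
cap [(0.86, array([ 0.751, -0.227, -0.001])), (0.65, array([0.473, 0.411, 0.001])), (0.6, array([ 0.626, -0.263,  0.002])), (0.6, array([ 0.664, -0.387, -0.001]))]
mouth [(0.73, array([0.529, 0.145, 0.121]))]
tank [(0.97, array([0.589, 0.158, 0.003])), (0.3
[... 171 characters left out ...]
y_can [(0.64, array([ 0.477,  0.41 , -0.001]))]
side [[515.86486237   0.         318.00059369]
 [  0.         515.86486237 197.72379383]
 [  0.           0.           1.        ]] [-0.23289647 -0.80450941  0.91197425]
cap [(0.79, array([ 0.621, -0.258,  0.002])), (0.62, array([ 0.75 , -0.223, -0.   ])), (0.56, array([ 0.665, -0.388, -0.001]))]
mouth [(0.71, array([0.53 , 0.149, 0.12 ])), (0.22, array([ 0.621, -0.26 , -0.003]))]
tank [(0.8, array([ 0.594,  0.149, -0.   ]))]
hub [(0.88, array([ 0.426, -0.23 ,  0.003])), (0.27, array([ 0.592,  0.153, -0.001]))]
wrench [(0.91, array([ 0.482, -0.403, -0.002])), (0.68, array([0.53 , 0.148, 0.121]))]
spray_can [(0.93, array([0.472, 0.413, 0.001]))]
```

View pics/a.png

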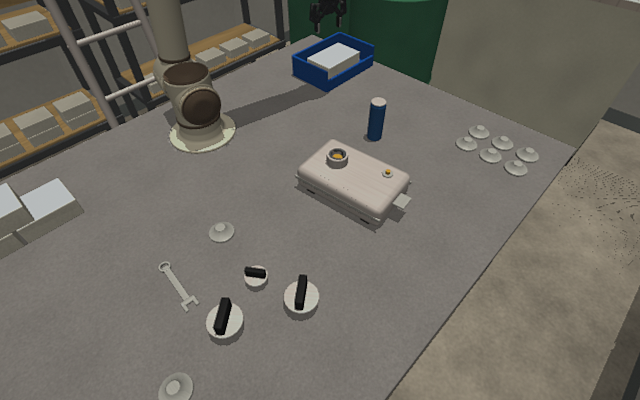

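View pics/b.png

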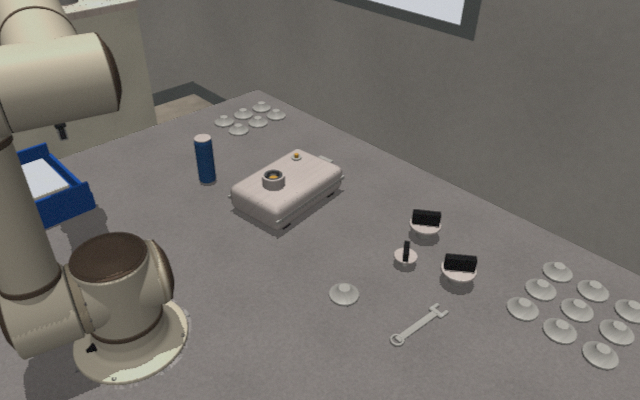

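The smallest cap is at scene (256,275) and side (405,255). The tank neck is at scene (338,155). Next I'll measure the grip bar and the neck from depth.

```bash
cat >> h.py <<'E'
def cloud(n):
    z=np.load(n+".npz"); cal=calibration(n); K=np.array(cal["camera_matrix"]); d=z["d"]
    v,u=np.mgrid[:400,:640]; c=np.stack([(u-K[0,2])/K[0,0]*d,(v-K[1,2])/K[1,1]*d,d],-1)
    return (c-np.array(cal["t"]))@np.array(cal["R"]), z["p"], d>0
E
python3 - <<'E'
from h import *
for n in ["scene","side"]:
    P,p,ok=cloud(n)
    m=ok&(np.hypot(P[...,0]-.622,P[...,1]+.26)<.045)&(P[...,2]>.012)
    blk=m&(p.max(-1)<70)
    top=m&(P[...,2]>.05)
    for k in (m,blk,top):
        Q=P[k]; 
        if len(Q)<5: continue
        r=cv2.minAreaRect((Q[:,:2]*1000).astype(np.float32))
        print(n,len(Q),Q.mean(0).round(4),Q[:,2].max().round(4),r)
    f=m&(abs(P[...,2]-.03)<.004)&(p.min(-1)>110); Q=P[f]
    print("flange",len(Q),cv2.minEnclosingCircle((Q[:,:2]*1000).astype(np.float32)))
    t=ok&(np.hypot(P[...,0]-.53,P[...,1]-.147)<.045)&(abs(P[...,2]-.12)<.004); Q=P[t]
    print("neck",len(Q),Q.mean(0),cv2.minEnclosingCircle((Q[:,:2]*1000).astype(np.float32)))
    t=ok&(np.hypot(P[...,0]-.59,P[...,1]-.15)<.22)&(abs(P[...,2]-.088)<.005)&(P[...,1]>0); Q=P[t]
    print("tank",cv2.minAreaRect((Q[:,:2]*1000).astype(np.float32)))
E
```

```text
scene 423 [ 0.6265 -0.2649  0.04  ] 0.0603 ((623.2884521484375, -260.9677429199219), (55.2452507019043, 59.06346130371094), 12.17976188659668)
scene 184 [ 0.6251 -0.2631  0.05  ] 0.0603 ((623.174072265625, -262.06231689453125), (50.875492095947266, 12.91672420501709), 34.687191009521484)
scene 125 [ 0.6227 -0.2619  0.0565] 0.0603 ((621.1199340820312, -260.8616027832031), (51.49645233154297, 16.298065185546875), 34.65653610229492)
flange 196 ((621.0250854492188, -261.4580383300781), 30.065776824951172)
neck 191 [0.52992815 0.14508989 0.12013501] ((528.71435546875, 145.29322814941406), 34.828697204589844)
tank ((588.3273315429688, 152.52732849121094), (290.3748474121094, 184.4371795654297), 7.2353081703186035)
side 358 [ 0.6165 -0.2653  0.0368] 0.0615 ((622.2245483398438, -261.7490539550781), (62.49785232543945, 58.94100570678711), 59.503543853759766)
side 99 [ 0.613  -0.2663  0.0514] 0.0615 ((618.8357543945312, -262.62152099609375), (50.81904220581055, 11.557172775268555), 34.86945343017578)
side 83 [ 0.6184 -0.2642  0.0563] 0.0615 ((619.5758666992188, -263.41845703125), (51.15194320678711, 13.746379852294922), 34.57722854614258)
flange 205 ((620.747314453125, -262.1478576660156), 32.69998550415039)
neck 183 [0.5272577  0.14377332 0.11980701] ((529.7080078125, 145.6510772705078), 34.7247428894043)
tank ((587.003662109375, 151.5230712890625), (290.7807312011719, 182.94639587402344), 7.011552333831787)
```

Emit:
servo_tool:
  moves:
    - [[0,0,0],[-0.039,-0.027,0],100]
    - [[0,0,0],[-0.039,-0.027,0],100]
    - [[0,0,0],[-0.039,-0.027,0],100]
    - [[0,0,0],[-0.039,-0.027,0],100]
    - [[0,0,0],[-0.039,-0.027,0],100]
    - [[0,0,0],[-0.039,-0.027,0],100]
    - [[0,0,0],[-0.039,-0.027,0],100]
    - [[0,0,0],[-0.039,-0.027,0],100]
    - [[0,0,0],[-0.039,-0.027,0],100]
    - [[0,0,0],[-0.039,-0.027,0],100]
    - [[0,0,0],[-0.039,-0.027,0],100]
    - [[0,0,0],[0,0,0],100]

```text
time: 1.9
ee_pos: [0.4791, 0.141, 0.2306]
tcp_rot: [-179.9, 0.0, 166.1]
wrist_force: [-0.9, 0.6, 0.1]
opening: 0.0854
grasp_force: 0.0
```

```bash
python3 - <<'E'
from h import *
o=get_obs(); print(o["q"].round(2),o["ee_pos"].round(4),o["tcp_rot"].round(2))
cal=calibration("wrist"); p,d=camera("wrist"); np.savez("w1.npz",p=p,d=d,**cal)
print(cal["camera_matrix"],world([0,0,0],cal),np.array(cal["R"]).round(3))
cv2.imwrite("pics/w1.png",cv2.cvtColor(p,cv2.COLOR_RGB2BGR))
for k in ["mouth","tank"]: print(k,[(round(r["score"],2),world(r["xyz"],cal).round(3)) for r in mark_of(k,"wrist")])
E
```

```text
[ 1.644e+01 -1.960e+00  2.920e+00  9.489e+01 -6.000e-02  3.036e+01] [0.4791 0.141  0.2306] [-1.7994e+02  1.0000e-02  1.6607e+02]
[[309.70691629   0.         314.65046543]
 [  0.         309.70691629 200.96492128]
 [  0.           0.           1.        ]] [0.40566233 0.15982054 0.37288826] [[ 0.24   0.971 -0.001]
 [ 0.927 -0.229  0.297]
 [ 0.289 -0.072 -0.955]]
mouth [(0.78, array([0.531, 0.146, 0.12 ]))]
tank [(0.94, array([0.588, 0.157, 0.002])), (0.38, array([0.527, 0.147, 0.111]))]
```

View pics/w1.png

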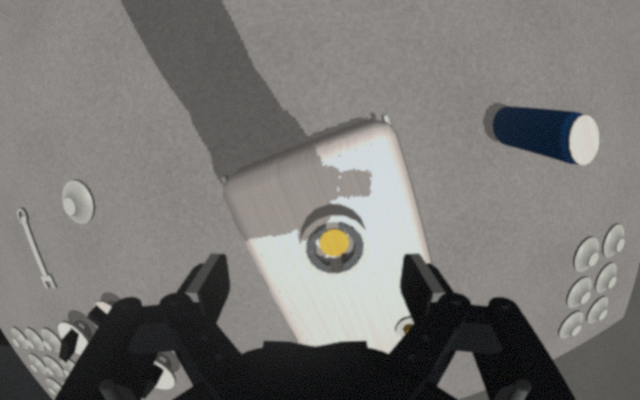

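The neck is at wrist pixel (334,243), with a yellow plate inside and the dark ring around it. I'll rectify this into a metric top view.

```bash
cat >> h.py <<'E'
def topview(w,c,z,half=.04,s=7000):
    K=w["camera_matrix"]; n=int(2*half*s); j,i=np.mgrid[:n,:n]
    # image: right = world +x? use x up, y left  (row down = -x, col right = -y)
    X=np.stack([c[0]+half-j/s,c[1]+half-i/s,np.full(j.shape,z)],-1)
    C=X@w["R"].T+w["t"]; r=np.hypot(C[...,0],C[...,1]); th=np.arctan2(r,C[...,2])
    u=K[0,2]+K[0,0]*th*C[...,0]/r; v=K[1,2]+K[1,1]*th*C[...,1]/r
    return cv2.remap(w["p"],u.astype(np.float32),v.astype(np.float32),cv2.INTER_CUBIC)
E
python3 - <<'E'
from h import *
w=dict(np.load("w1.npz"))
im=topview(w,(.529,.1455),.12)
cv2.imwrite("pics/t1.png",cv2.cvtColor(im,cv2.COLOR_RGB2BGR))
E
```

```text
(no output)
```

View pics/t1.png

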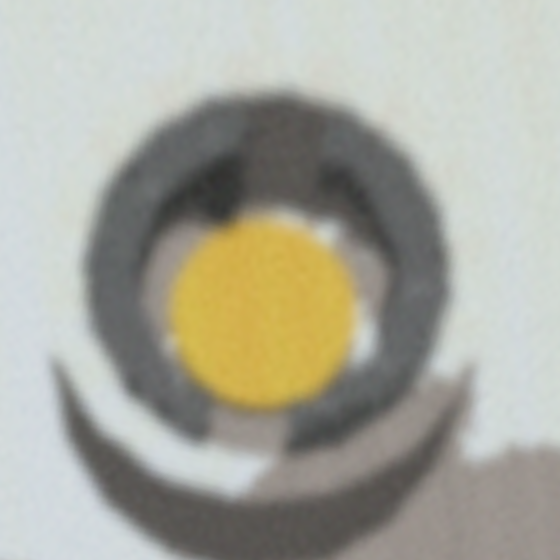

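The slots run at about -7° in world yaw. The neck is at about (.5295,.1463). Now over the cap.

Emit:
servo_tool:
  moves:
    - [[0,0,0],[-0.026,-0.0397,0],100]
    - [[0,0,0],[-0.026,-0.0397,0],100]
    - [[0,0,0],[-0.026,-0.0397,0],100]
    - [[0,0,0],[-0.026,-0.0397,0],100]
    - [[0,0,0],[-0.026,-0.0397,0],100]
    - [[0,0,0],[-0.026,-0.0397,0],100]
    - [[0,0,0],[-0.026,-0.0397,0],100]
    - [[0,0,0],[-0.026,-0.0397,0],100]
    - [[0,0,0],[-0.026,-0.0397,0],100]
    - [[0,0,-8.1],[0,0,0.01],100]
    - [[0,0,-8.1],[0,0,0.01],100]
    - [[0,0,-8.1],[0,0,0.01],100]

```text
time: 3.25
ee_pos: [0.6203, -0.256, 0.2008]
tcp_rot: [180.0, -0.0, -168.9]
wrist_force: [-0.8, -0.3, 0.3]
opening: 0.0856
grasp_force: 0.0
```

Emit:
servo_tool:
  moves:
    - [[0,0,-8.1],[0,0,0.01],100]
    - [[0,0,-8.1],[0,0,0.01],100]
    - [[0,0,-8.1],[0,0,0.01],100]
    - [[0,0,0],[0,0,0],100]
    - [[0,0,0],[0,0,0],100]

```text
time: 3.75
ee_pos: [0.62, -0.2561, 0.1718]
tcp_rot: [180.0, 0.0, -145.2]
wrist_force: [0.5, -0.2, 0.3]
opening: 0.0853
grasp_force: 0.0
```

```bash
python3 - <<'E'
from h import *
o=get_obs(); print(o["q"].round(2),o["ee_pos"].round(4),o["tcp_rot"].round(2))
cal=calibration("wrist"); p,d=camera("wrist"); w=dict(p=p,d=d,**{k:np.array(v) for k,v in cal.items()}); np.savez("w2.npz",**w)
im=topview(w,(.621,-.262),.057,.045,8000); cv2.imwrite("pics/t2.png",cv2.cvtColor(im,cv2.COLOR_RGB2BGR))
print([(round(r["score"],2),world(r["xyz"],cal).round(4)) for r in mark_of("cap_grip","wrist")])
m=(im.max(-1)<60).astype(np.uint8); 
cs=cv2.findContours(m,0,2)[0]
for c in cs:
    if cv2.contourArea(c)>5000: (a,b),s,g=cv2.minAreaRect(c); print("world",.621+.045-b/8000,-.262+.045-a/8000,np.array(s)/8,g)
E
```

```text
[-2.245e+01  2.139e+01  2.291e+01  9.152e+01  1.000e-02 -5.728e+01] [ 0.62   -0.2561  0.1718] [ 1.8000e+02  1.0000e-02 -1.4517e+02]
[(0.86, array([ 0.6677, -0.3913,  0.0629])), (0.76, array([ 0.7517, -0.225 ,  0.0626])), (0.68, array([ 0.6236, -0.2612,  0.0435])), (0.54, array([0.5336, 0.1471, 0.1129]))]
world 0.6176731796264648 -0.26464714813232426 [45.70549011 11.09624004] 55.195987701416016
```

View pics/t2.png

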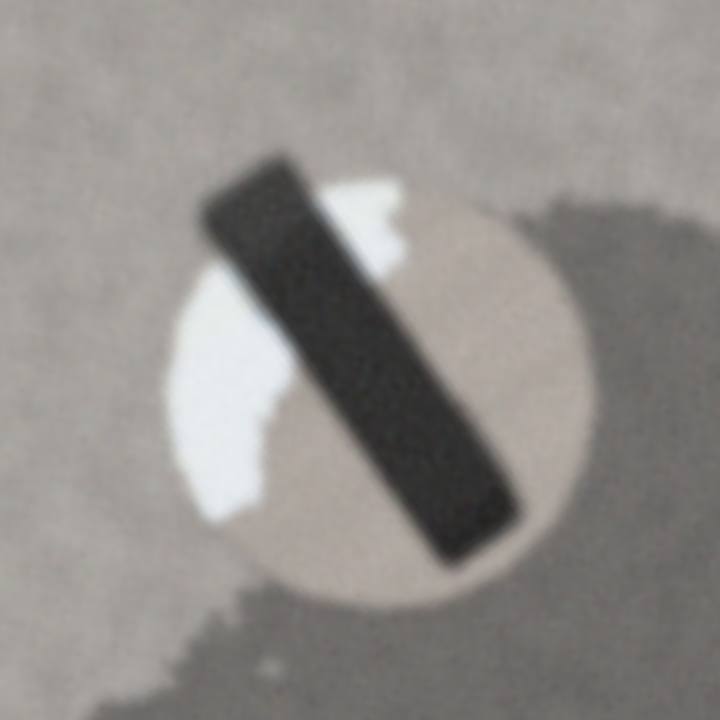

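The cap centre is at (.621,-.2625) and the bar lies at 34-35°, with the gripper already aligned. I'll descend and grip.

Emit:
servo_tool:
  moves:
    - [[0,0,0],[0.0027,-0.0057,0.0275],100]
    - [[0,0,0],[0,0,0.0275],100]
    - [[0,0,0],[0,0,0.0275],100]
    - [[0,0,0],[0,0,0.0275],100]
    - [[0,0,0],[0,0,0.0278],100]
    - [[0,0,0],[0,0,0],100]
    - [[0,0,0],[0,0,0],0]
    - [[0,0,0],[0,0,0],0]
    - [[0,0,0],[0,0,0],0]
    - [[0,0,0],[0,0,0],0]
    - [[0,0,0],[0,0,0],0]
    - [[0,0,0],[0,0,0],0]
  force: 50

```text
time: 5.05
ee_pos: [0.6212, -0.2639, 0.0343]
tcp_rot: [-179.9, 0.0, -145.0]
wrist_force: [-1.1, 0.2, 4.5]
opening: 0.013
grasp_force: 51.2
```

Emit:
servo_tool:
  moves:
    - [[0,0,0],[0,0,-0.03],0]
    - [[0,0,0],[0,0,-0.045],0]
    - [[0,0,0],[0,0,-0.045],0]
    - [[0,0,0],[0,0,-0.046],0]
    - [[0,0,0],[-0.0178,0.0432,0],0]
    - [[0,0,0],[-0.0178,0.0432,0],0]
    - [[0,0,0],[-0.0178,0.0432,0],0]
    - [[0,0,0],[-0.0178,0.0432,0],0]
    - [[0,0,0],[-0.0178,0.0432,0],0]
    - [[0,0,0],[-0.0178,0.0432,0],0]
    - [[0,0,0],[-0.0178,0.0432,0],0]
    - [[0,0,0],[-0.0178,0.0432,0],0]

```text
time: 6.25
ee_pos: [0.5385, 0.1027, 0.1994]
tcp_rot: [180.0, -0.0, -145.0]
wrist_force: [1.0, 0.5, -1.4]
opening: 0.0129
grasp_force: 50.5
```

Emit:
servo_tool:
  moves:
    - [[0,0,0],[-0.0178,0.0432,0],0]
    - [[0,0,7],[0,0,0],0]
    - [[0,0,7],[0,0,0],0]
    - [[0,0,7],[0,0,0],0]
    - [[0,0,7],[0,0,0],0]
    - [[0,0,7],[0,0,0],0]
    - [[0,0,7],[0,0,0],0]
    - [[0,0,0],[0,0,0],0]
    - [[0,0,0],[0,0,0],0]
    - [[0,0,0],[0,0,0],0]

```text
time: 7.25
ee_pos: [0.5292, 0.1466, 0.1994]
tcp_rot: [-180.0, -0.0, 173.1]
wrist_force: [0.1, 0.3, -1.4]
opening: 0.013
grasp_force: 50.6
```

```bash
python3 - <<'E'
from h import *
o=get_obs(); print(o["q"].round(2),o["ee_pos"].round(4),o["tcp_rot"].round(2),o["wrist_force"],o["torque"])
cal=calibration("wrist"); p,d=camera("wrist"); w=dict(p=p,d=d,**{k:np.array(v) for k,v in cal.items()}); np.savez("w3.npz",**w)
ps,ds=camera("side"); np.savez("side2.npz",p=ps,d=ds)
e=o["ee_pos"]
im=topview(w,(.5295,.1463),.12,.05,6000)
a=cv2.resize(ps[130:250,220:340],(600,600))
cv2.imwrite("pics/t3.png",cv2.cvtColor(cv2.resize(np.hstack([im,a]),(800,400)),cv2.COLOR_RGB2BGR))
P,p,ok=cloud("side2") if 0 else (None,)*3
E
```

```text
[15.48  4.3   5.82 91.53  0.   22.36] [0.5292 0.1466 0.1994] [-1.8000e+02 -1.0000e-02  1.7313e+02] [ 0.08974465  0.32304453 -1.43271784] [-0.0410638   0.01692235 -0.03996289]
```

View pics/t3.png

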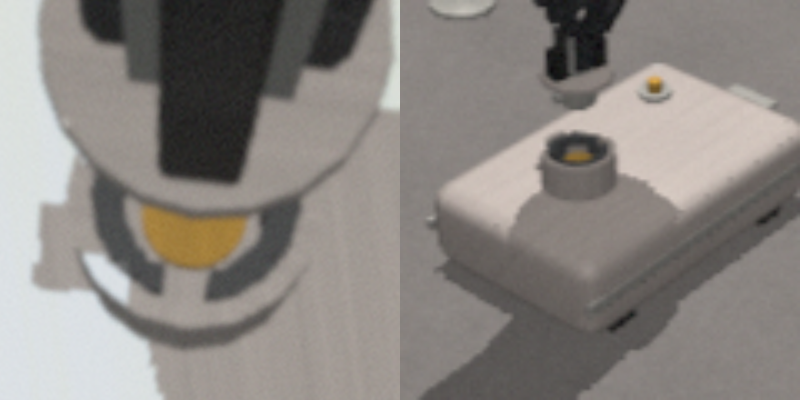

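The slot is still at about -7° and the cap is level above the neck. I'll lower it slowly.

Emit:
servo_tool:
  moves:
    - [[0,0,0.3],[0,0,0.011],0]
    - [[0,0,0],[0,0,0.011],0]
    - [[0,0,0],[0,0,0.011],0]
    - [[0,0,0],[0,0,0.011],0]
    - [[0,0,0],[0,0,0.003],0]
    - [[0,0,0],[0,0,0.003],0]
    - [[0,0,0],[0,0,0],0]

```text
time: 8.05
ee_pos: [0.5292, 0.1466, 0.1493]
tcp_rot: [-180.0, -0.0, 172.7]
wrist_force: [-1.2, 0.8, -2.0]
opening: 0.013
grasp_force: 50.6
```

Emit:
servo_tool:
  moves:
    - [[0,0,0],[0,0,0.001],0]
    - [[0,0,0],[0,0,0.001],0]
    - [[0,0,0],[0,0,0.001],0]
    - [[0,0,0],[0,0,0.001],0]
    - [[0,0,0],[0,0,0.0005],0]
    - [[0,0,0],[0,0,0],0]

```text
time: 8.65
ee_pos: [0.5292, 0.1466, 0.1449]
tcp_rot: [-180.0, -0.0, 172.7]
wrist_force: [0.2, 0.7, -2.1]
opening: 0.0129
grasp_force: 50.6
```

Emit:
servo_tool:
  moves:
    - [[0,0,0],[0,0,0.001],0]
    - [[0,0,0],[0,0,0.001],0]
    - [[0,0,0],[0,0,0.001],0]
    - [[0,0,0],[0,0,0.001],0]
    - [[0,0,0],[0,0,0],0]

```text
time: 9.15
ee_pos: [0.5292, 0.1467, 0.1411]
tcp_rot: [180.0, 0.0, 172.7]
wrist_force: [-1.5, -0.0, -0.2]
opening: 0.0133
grasp_force: 51.0
```

The spring has engaged, so the lugs are in the slots. I'll press further.

Emit:
servo_tool:
  moves:
    - [[0,0,0],[0,0,0.0015],0]
    - [[0,0,0],[0,0,0.0015],0]
    - [[0,0,0],[0,0,0.0015],0]
    - [[0,0,0],[0,0,0.0015],0]
    - [[0,0,0],[0,0,0],0]

```text
time: 9.65
ee_pos: [0.5293, 0.1467, 0.1351]
tcp_rot: [180.0, 0.0, 172.7]
wrist_force: [-3.8, 1.0, 4.2]
opening: 0.013
grasp_force: 51.5
```

Emit:
servo_tool:
  moves:
    - [[0,0,0],[0.0004,0,0.0015],0]
    - [[0,0,0],[0,0,0.0012],0]
    - [[0,0,0],[0,0,0.001],0]
    - [[0,0,0],[0,0,0],0]
    - [[0,0,0],[0,0,0],0]

```text
time: 10.15
ee_pos: [0.5292, 0.1467, 0.1319]
tcp_rot: [180.0, 0.1, 172.7]
wrist_force: [-2.8, 0.1, 6.9]
opening: 0.0129
grasp_force: 51.8
```

Emit:
servo_tool:
  moves:
    - [[0,0,0],[0.0002,0,0.0006],0]
    - [[0,0,0],[0,0,0],0]
    - [[0,0,4],[0,0,0],0]
    - [[0,0,4],[0,0,0],0]
    - [[0,0,0],[0,0,0],0]

```text
time: 10.65
ee_pos: [0.5294, 0.1469, 0.1316]
tcp_rot: [179.9, 0.1, 164.5]
wrist_force: [-1.3, 0.7, 7.8]
opening: 0.013
grasp_force: 51.8
```

```bash
python3 -c "
from h import *
o=get_obs(); print(o['ee_pos'],o['tcp_rot'],o['wrist_force'],o['torque'])"
```

```text
[0.52940214 0.14688719 0.13161093] [1.79933299e+02 1.20923463e-01 1.64533650e+02] [-1.2890725   0.67609863  7.77009147] [ 0.02302447  0.24111058 -0.08944306]
```

Emit:
servo_tool:
  moves:
    - [[0,0,6],[0,0,0],0]
    - [[0,0,6],[0,0,0],0]
    - [[0,0,6],[0,0,0],0]
    - [[0,0,6],[0,0,0],0]
    - [[0,0,0],[0,0,0],0]

```text
time: 11.15
ee_pos: [0.5295, 0.1471, 0.1317]
tcp_rot: [179.9, 0.1, 140.5]
wrist_force: [-0.6, 1.1, 7.1]
opening: 0.0131
grasp_force: 51.8
```

```bash
python3 -c "
from h import *
o=get_obs(); print(o['ee_pos'],o['tcp_rot'],o['wrist_force'],o['torque'])"
```

```text
[0.52950126 0.14707389 0.1316503 ] [1.79863701e+02 7.71263797e-02 1.40471150e+02] [-0.63175933  1.06384581  7.12039146] [ 0.17088551  0.19809966 -0.07616061]
```

32° turned with low torque, so I'll continue.

Emit:
servo_tool:
  moves:
    - [[0,0,6],[0,0,0],0]
    - [[0,0,6],[0,0,0],0]
    - [[0,0,6],[0,0,0],0]
    - [[0,0,5],[0,0,0],0]
    - [[0,0,3],[0,0,0],0]
    - [[0,0,2],[0,0,0],0]
    - [[0,0,0],[0,0,0],0]

```text
time: 11.85
ee_pos: [0.5298, 0.1475, 0.1318]
tcp_rot: [179.8, -0.0, 112.6]
wrist_force: [0.6, 3.3, 8.1]
opening: 0.0127
grasp_force: 51.8
```

```bash
python3 -c "
from h import *
o=get_obs(); print(o['ee_pos'],o['tcp_rot'],o['wrist_force'],o['torque'])"
```

```text
[0.52983006 0.14748434 0.13181394] [ 1.79783604e+02 -2.13365522e-02  1.12624893e+02] [0.64468888 3.30985235 8.08465798] [ 0.73385148 -0.11463643  0.05189682]
```

Emit:
servo_tool:
  moves:
    - [[0,0,1],[0,0,0],0]
    - [[0,0,1],[0,0,0],0]
    - [[0,0,1],[0,0,0],0]
    - [[0,0,0],[0,0,0],0]

```text
time: 12.25
ee_pos: [0.5298, 0.1475, 0.1318]
tcp_rot: [179.8, -0.0, 109.7]
wrist_force: [0.2, 2.8, 8.3]
opening: 0.0132
grasp_force: 51.8
```

```bash
python3 -c "
from h import *
o=get_obs(); print(o['ee_pos'],o['tcp_rot'],o['wrist_force'],o['torque'])"
```

```text
[0.52979227 0.14746034 0.13180366] [ 1.79790374e+02 -3.08768456e-02  1.09665707e+02] [0.20346903 2.82901035 8.30561635] [ 0.7180454  -0.12124868  0.07599963]
```

Emit:
servo_tool:
  moves:
    - [[0,0,1],[0,0,0],0]
    - [[0,0,1],[0,0,0],0]
    - [[0,0,0],[0,0,0],0]

```text
time: 12.55
ee_pos: [0.5295, 0.1474, 0.1318]
tcp_rot: [179.8, -0.0, 107.7]
wrist_force: [-1.1, 3.1, 8.2]
opening: 0.0129
grasp_force: 52.0
```

```bash
python3 -c "
from h import *
o=get_obs(); print(o['ee_pos'],o['tcp_rot'],o['wrist_force'],o['torque'])"
```

```text
[0.52953168 0.14740766 0.13182679] [ 1.79821476e+02 -3.98292927e-02  1.07681908e+02] [-1.13874268  3.10386355  8.19073091] [0.54380159 0.23605905 0.27215446]
```

Torque is rising, so the cap is at the stop. I'll ease up with the spring and check before releasing.

Emit:
servo_tool:
  moves:
    - [[0,0,-1.2],[0,0,0],0]
    - [[0,0,0],[0,0,-0.001],0]
    - [[0,0,0],[0,0,-0.001],0]
    - [[0,0,0],[0,0,-0.001],0]
    - [[0,0,0],[0,0,0],0]

```text
time: 13.05
ee_pos: [0.5294, 0.1473, 0.1344]
tcp_rot: [179.9, -0.0, 108.9]
wrist_force: [0.8, 3.2, 4.6]
opening: 0.013
grasp_force: 51.7
```

```bash
python3 -c "
from h import *
o=get_obs(); print(o['ee_pos'],o['tcp_rot'],o['wrist_force'],o['torque'])"
```

```text
[0.52942537 0.1473084  0.13438181] [ 1.79859227e+02 -3.22532605e-02  1.08890642e+02] [0.8143975  3.17947461 4.64856037] [ 0.89245871 -0.22743189 -0.02244321]
```

Still spring-up with no hard contact, so the lugs are in the pockets. I'll release.

Emit:
servo_tool:
  moves:
    - [[0,0,0],[0,0,-0.0005],0]
    - [[0,0,0],[0,0,0],30]
    - [[0,0,0],[0,0,0],45]
    - [[0,0,0],[0,0,0],60]
    - [[0,0,0],[0,0,0],60]
    - [[0,0,0],[0,0,0],60]
    - [[0,0,0],[0,0,-0.02],60]
    - [[0,0,0],[0,0,-0.03],60]
    - [[0,0,0],[0,0,-0.03],60]
    - [[0,0,0],[0.03,0,-0.03],60]
    - [[0,0,0],[0,0,0],60]
    - [[0,0,0],[0,0,0],60]

```text
time: 14.25
ee_pos: [0.5191, 0.1755, 0.2445]
tcp_rot: [179.9, 0.0, 108.9]
wrist_force: [0.7, -0.0, -1.4]
opening: 0.0514
grasp_force: 0.0
```

```bash
python3 - <<'E'
from h import *
o=get_obs(); print(o["ee_pos"],o["wrist_force"],o["opening"])
for n in ["side","scene"]:
    p,d=camera(n); np.savez(n+".npz",p=p,d=d); P,p,ok=cloud(n)
    near=ok&(np.hypot(P[...,0]-.529,P[...,1]-.147)<.045)&(P[...,2]<.18)
    top=near&(P[...,2]>.143); Q=P[top]; print(n,len(Q),np.percentile(Q[:,2],[50,90]),cv2.minAreaRect((Q[:,:2]*1000).astype(np.float32)))
    fl=near&(p.min(-1)>90)&(P[...,2]>.117)&(P[...,2]<.135); Q=P[fl]; print("flange",len(Q),np.median(Q[:,2]))
    A=np.c_[Q[:,:2],np.ones(len(Q))]; print("slope",np.linalg.lstsq(A,Q[:,2],rcond=None)[0][:2])
    if n=="side": im=cv2.resize(p[130:250,220:340],(400,400),interpolation=2)
q,_=camera("wrist")
cv2.imwrite("pics/f.png",cv2.cvtColor(np.hstack([im,q[:,120:520]]),cv2.COLOR_RGB2BGR))
E
```

```text
[0.51913055 0.17551751 0.24450601] [ 0.65219457 -0.02572739 -1.35045538] 0.05138155330677072
side 137 [0.15492679 0.15990467] ((528.4313354492188, 142.71620178222656), (19.95322036743164, 56.79719543457031), 23.0860652923584)
flange 167 0.12993065561320805
slope [0.07516137 0.06152003]
scene 95 [0.15837527 0.16087004] ((530.246337890625, 143.19351196289062), (14.028670310974121, 53.92281723022461), 19.310470581054688)
flange 167 0.13207160978097773
slope [-0.10072602  0.11721705]
```

View pics/f.png

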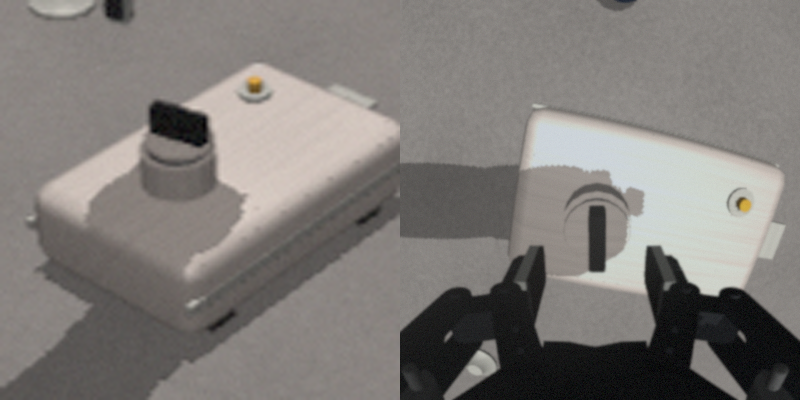

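The bar sits at -71° and its top is about .16 high. The flange top is at .130–.132, and 6 mm above the rim would be .132, so the cap is locked. Handing in.

```bash
python3 -c "
from workcell import job_done
print(job_done())"
```

```text
the job is handed in; nothing more can be done
None
```

I fitted the smallest fuel cap to the tank neck, pressed it down, turned it about 64° clockwise to the stop and released it. Camera height and bar angle readings fit it being locked, though the depth data was too noisy to confirm it is level; the job is handed in, with no verdict returned.

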